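# Load the tape dispenser with three rolls on one spindle

### The arm

A 7-joint arm with a two-finger parallel gripper is mounted at the origin on the work surface. World frame = base frame: x ahead of the robot, y to its left, z up, the work surface at z = 0. Lengths are in m, angles in degrees, forces in N, time in s.
With the tool pointing down it reaches from about 0.425 to 0.875 m from the base axis. Payload 4.7 kg.
Tool frame: the origin (TCP) lies at the very end of the fingers, on their centre line; the grasp point (between the pads) lies env.grip_point_offset behind it (env.grip_point_offset is the distance from the TCP to the grasp point, in m); z points along the fingers, y is the direction in which the jaws open and shut (so a half turn about z gives the same grasp; the last joint's range is limited). The gripper opens to 87 mm and grips with 3 to 60 N. Pads are 19 mm wide; open, the fingers measure 117 mm over their backs; the gripper's body (75 mm by 190 mm) begins 51 mm behind the grasp point.
Start: joints at [73.574, 18.392, -4.016, 83.108, 1.295, 78.541, -3.26], TCP at [0.193, -0.621, 0.223] pointing down, gripper open.
Joint ranges: [-163.93, 163.93], [-17.29, 119.83], [-79.2, 71.16], [3.27, 140.29], [-89.18, 269.18], [5.43, 117.66], [-154.24, 154.24]. Speed limits (degrees/s): [147.25, 147.25, 180, 180, 180, 180, 180].

### API

Orientations are given as [roll, pitch, yaw] about the fixed x, y, z axes, in that order (R = Rz(yaw) Ry(pitch) Rx(roll)).
In Python, from cell import env gives the robot as it stands.
- The arm moves only by the tool send_rows, never from a script. Its argument "plan" is a list of rows, each a list of 7 numbers: the finger opening in mm, from 0 to 87, then the shift along the tool's x, y, z in mm, then the turn, a rotation vector about the tool's x, y, z in rad. A call has 1 to 12 rows; each row shifts and turns the commanded pose from where the row before left it, along the tool's axes as they then stand; what a row does not reach is not made up. A row lasts 1/10 s, in which the tool goes at most 50 mm and 8.59 degrees, less where a joint would pass 70% of its speed; a pose out of reach is approached as far as the arm can. A call is refused whole if a number of a shift passes 50 or a number of a turn 0.15, either way. A call with a gripper value outside its range is refused whole. The fingers move at their own pace and stop on an object; "grip_force" is the grip in N (left out, the last holds). Time passes only in rows, so rows that do not move let the fingers close. It gives the time, the measured TCP pose, the force and the opening at its end, in the units of the state.
- env.get_obs(): the state, without advancing time (a new reading comes with each control period).
- env.read_camera(name): name is "scene" or "top" or "wrist"; returns the picture (480x640x3 uint8, red, green, blue); there is no depth.
- env.get_calibration(name): a dict with "fx", "fy", "cx", "cy" (pixels), "extrinsics" (4x4, takes a point from camera to world coordinates). Camera axes: x right, y down, z forward; pixel columns grow to the right and rows downward; lengths in m; the calibration is good to about 2 mm. A picture is of the moment at which its call begins: read the wrist's pose just before it. get_calibration takes no time and is no camera call; for the wrist camera it gives the pose at the moment of the call.
- env.sign_off(): hands the job in, once; it reports no verdict.
Trained networks look in the newest picture that a camera, given by its name, has taken for a name from the list of things; names that differ only in an ending like _2 or _b are one class to them, and where a whole thing is asked for, a point or a joint stands for the part that bears it (a point fixed in the world has none). Each returns a list of dicts, best first, with "confidence" (0 to 1); they miss things now and then, are a little off and sometimes report something else, mostly with a low value. They report only what shows in the picture. A call takes as long as a camera call. They do not tell look-alikes from the thing itself.
- env.regions_of(camera, query): "region" (480x640 bool, what is visible of it) and "rect" ([left, top, right, bottom] in pixels, round what is visible of it).
The state is a dict: "time_s": time; "qpos": joint angles; "joint_velocities": joint speeds; "effort": joint torques, N m; "tool_pos": TCP position; "tool_rot": TCP orientation; "force": force on the tool from outside, world axes, zero at the start; "wrist_torque": the same for the moment, N m; "grip_width": finger opening in m.
Only numpy, scipy, OpenCV 4.12 (cv2) and the standard library are available. Lean on these libraries where they do the work, as an engineer would, in place of code of your own. Each camera call takes 0.05 s, during which the arm holds its last target. There are 200 camera calls.

### The job

Take the spindle by its wooden grip and slowly thread its shaft through all three tape rolls in the rack until its collar packs them tight together against the end stop; keep a light, steady press of about 8 N there for a moment, never a hard one. Then lift the three off together on the spindle, lay it in the two notches of the dispenser with the grip end towards the robot, and let go. Do not touch the rolls with the fingers, and leave the figure, the jar and the carton where they are.

Things in the scene. Friction and masses are not known exactly. Their poses are not given: they have to be found in the camera images.
- spindle_grip (a point): Spindle, loose, level, in the rest. Point: centre of its wooden grip, on the spindle's axis; x along the shaft to the tip, z up. Grip 40 mm long (x), 14 wide (y, grasp here), 26 high. Along x in mm: neck dia 16 from 20 to 50; collar dia 36, 50 to 54; aluminium shaft dia 22, 54 to 122; taper to a dia 8 tip at 136. About 80 g.
- rest: Wooden rest, fixed, base 100 x 60 x 12 mm. Origin: centre of its underside; x runs along the spindle from grip to tip. Two 8 mm thick posts with V notches, 68 mm high, at x = -26.5 and +26.5 mm hold the spindle with its axis 55 mm above the table, grip centre at x = -63.5 mm. The spindle lifts straight up out of it.
- rack: Wooden roll rack, fixed. Origin: on the table under the channel's centre line; x runs along the rolls' axes from the open entry end (floor starts at x = -45 mm, ends at 80) to the end stop. Floor 8 mm thick; channel 60 mm wide between side rails 30 mm high. Rolls stand on edge in it, centres about 35.5 mm above the table.
- dispenser: Grey metal tape dispenser, fixed, base 170 x 90 x 12 mm. Origin: centre of its underside. Two 8 mm thick uprights, 88 mm high, with 90 degree V notches 48 mm wide at the mouth: at x = -37.5 mm (for the neck) and +37.5 (for the shaft beyond the rolls). Spindle at home: level along x, tip to +x, axis 75 mm above the table, y = 0, grip centre at x = -74.5 mm, rolls between the uprights.
- roll_a_center (a point): Tape roll, loose, standing on edge in the rack, nearest the entry end at the start: outer diameter 56 mm, 16 mm wide, straight hole 25.4 mm in diameter along its x axis. This point is its centre. About 30 g. Neighbouring rolls start 1 to 9 mm apart and up to 1.5 mm off the rack's centre line; they slide and roll easily.
- roll_b_center (a point): Tape roll, loose, standing on edge in the rack, the middle one at the start: outer diameter 56 mm, 16 mm wide, straight hole 25.4 mm in diameter along its x axis. This point is its centre. About 30 g. Neighbouring rolls start 1 to 9 mm apart and up to 1.5 mm off the rack's centre line; they slide and roll easily.
- roll_c_center (a point): Tape roll, loose, standing on edge in the rack, nearest the end stop at the start: outer diameter 56 mm, 16 mm wide, straight hole 25.4 mm in diameter along its x axis. This point is its centre. About 30 g. Neighbouring rolls start 1 to 9 mm apart and up to 1.5 mm off the rack's centre line; they slide and roll easily.
- figure: Bystander: grey metal model figure on a round plinth, 34 mm in diameter, 75 mm high, loose. Origin: centre of its underside.
- pot: Bystander: small glass paint jar with a white cap, 34 mm in diameter, 45 mm high, loose. Origin: centre of its underside.
- carton: Bystander: closed cardboard carton, 90 x 60 x 35 mm, loose. Origin: centre of its underside.
- spindle_collar (a point): Centre of the spindle's collar face (dia 36 mm), on the axis 54 mm from the grip centre; the rolls come to rest against this face. The three rolls side by side take 48 mm of the shaft.
- rack_out (a point): Far end of the rack's floor, x = 80 mm, 8 mm up. Before it an end stop (10 mm thick, 55 mm high, 32 mm wide slot for the shaft, open at the top) is clamped rigidly. Place not measured, only felt: face at rack x = 24 to 60 mm, 4 to 42 mm beyond the last roll, so rolls slide first. A steady 6 to 10 N packs them; over 15 N crushes a roll (a few mm too far, or a knock: push at 10 to 15 mm/s).
Mind the look-alikes: they are no part of the job. Of the things that look like the part that bears spindle_grip, the largest one is meant. Leave any purple look-alike of the part that bears roll_b_center alone.

How it is judged (in metres and radians):
On the way, in this order (a step that is already met when the one before it is completed fails the run):
1. the shaft is through all three rolls and the collar packs them tight against the end stop (pressing with more than 5 N) (x of roll_a_center in the frame of spindle_grip between 0.059 and 0.0975 m and y of roll_a_center in the frame of spindle_grip between -0.006 and 0.006 m and z of roll_a_center in the frame of spindle_grip between -0.006 and 0.006 m and x of roll_b_center in the frame of spindle_grip between 0.059 and 0.0975 m and y of roll_b_center in the frame of spindle_grip between -0.006 and 0.006 m and z of roll_b_center in the frame of spindle_grip between -0.006 and 0.006 m and x of roll_c_center in the frame of spindle_grip between 0.059 and 0.0975 m and y of roll_c_center in the frame of spindle_grip between -0.006 and 0.006 m and z of roll_c_center in the frame of spindle_grip between -0.006 and 0.006 m and contact force between spindle and roll_a above 5 N), for 0.15 s.
2. all three rolls are lifted clear of the rack together on the spindle (x of roll_a_center in the frame of spindle_grip between 0.058 and 0.1 m and y of roll_a_center in the frame of spindle_grip between -0.006 and 0.006 m and z of roll_a_center in the frame of spindle_grip between -0.006 and 0.006 m and x of roll_b_center in the frame of spindle_grip between 0.058 and 0.1 m and y of roll_b_center in the frame of spindle_grip between -0.006 and 0.006 m and z of roll_b_center in the frame of spindle_grip between -0.006 and 0.006 m and x of roll_c_center in the frame of spindle_grip between 0.058 and 0.1 m and y of roll_c_center in the frame of spindle_grip between -0.006 and 0.006 m and z of roll_c_center in the frame of spindle_grip between -0.006 and 0.006 m and height (world z) of each of roll_a_center, roll_b_center, roll_c_center above 0.075 m), for 0.1 s.
At the end, for the whole second after the job is handed in: Spindle at rest in both dispenser notches, grip towards -x: grip centre within 10 mm along, 6 mm across, 7 mm in height of home, parallel within 0.08 rad; all three rolls on its shaft by the collar, gaps at most 6 mm in all; released (x of roll_a_center in the frame of spindle_grip between 0.058 and 0.1 m and y of roll_a_center in the frame of spindle_grip between -0.006 and 0.006 m and z of roll_a_center in the frame of spindle_grip between -0.006 and 0.006 m and x of roll_b_center in the frame of spindle_grip between 0.058 and 0.1 m and y of roll_b_center in the frame of spindle_grip between -0.006 and 0.006 m and z of roll_b_center in the frame of spindle_grip between -0.006 and 0.006 m and x of roll_c_center in the frame of spindle_grip between 0.058 and 0.1 m and y of roll_c_center in the frame of spindle_grip between -0.006 and 0.006 m and z of roll_c_center in the frame of spindle_grip between -0.006 and 0.006 m and x of spindle_grip in the frame of dispenser between -0.0845 and -0.0665 m and y of spindle_grip in the frame of dispenser between -0.006 and 0.006 m and z of spindle_grip in the frame of dispenser between 0.068 and 0.082 m and angle between the x axis of spindle_grip and the x axis of dispenser, either way round below 0.08 rad and linear speed of spindle below 0.02 m/s and linear speed of each of roll_a, roll_b, roll_c below 0.03 m/s); the robot touches nothing.
It fails at once if the spindle presses on a roll with more than 15 N (contact force between spindle and roll_a above 15 N or contact force between spindle and roll_b above 15 N or contact force between spindle and roll_c above 15 N).
It fails at once if the fingers press on a roll with more than 2 N (contact force between the fingers and roll_a above 2 N or contact force between the fingers and roll_b above 2 N or contact force between the fingers and roll_c above 2 N).
It fails at once if the figure, the jar or the carton is moved by more than 15 mm (distance of any of figure, pot, carton from where it was at the start of the episode above 0.015 m).
It also fails if it takes over 69 s, if anything falls off the work surface, if the arm or the gripper's body presses on something with over 40 N, if the wrist force passes 120 N, or if a joint passes its speed limit or range.

## Working session

There is one attempt and no reset: what is moved stays moved. The work goes in short steps, Python scripts to look and compute and a tool call to move; the robot and the scene stay as the last step left them, time stands still between calls to the robot, and variables do not carry over. Pictures are saved under pics/ and viewed, about 8 in all and at most 12, crops included, and the job is handed in when it is done.

Besides the shell and the picture viewer there is one more tool, called after "Request:" in YAML: its name, and indented under it one key for each argument. send_rows: Moves the arm, as the interface text tells. Its arguments: {"type":"object","properties":{"plan":{"type":"array"},"grip_force":{"type":"number"}},"required":["plan"]}

```bash
mkdir -p pics; ls; python3 - <<'E'
from cell import env
import cv2,numpy as np
o=env.get_obs();print({k:np.round(v,3) for k,v in o.items()},env.grip_point_offset)
a=[]
for c in ("scene","top"):
    im=env.read_camera(c);cv2.imwrite(f"pics/{c}0.png",im[:,:,::-1])
    k=env.get_calibration(c);print(c,k["fx"],k["cx"],k["cy"],np.round(k["extrinsics"],3).tolist())
    for q in ("spindle_grip","rest","rack","dispenser","roll_a_center","figure","pot","carton"):
        print(q,[(round(d["confidence"],2),[int(x) for x in d["rect"]]) for d in env.regions_of(c,q)])
E
```

```text
pics
{'time_s': np.float64(0.0), 'qpos': array([73.574, 18.439, -4.016, 83.175,  1.296, 78.54 , -3.263]), 'joint_velocities': array([-0.105, -0.046, -0.093, -0.046, -0.004,  0.028,  0.037]), 'effort': array([ 0.0000e+00, -4.9129e+01, -4.0400e-01, -3.1253e+01, -6.4000e-02,
        4.4000e-02,  0.0000e+00]), 'tool_pos': array([ 0.192, -0.62 ,  0.221]), 'tool_rot': array([-1.79892e+02,  6.00000e-03,  1.72340e+01]), 'force': array([-0.244, -0.279, -0.09 ]), 'wrist_torque': array([-0.005,  0.026, -0.028]), 'grip_width': np.float64(0.087)} 0.0187
scene 458.8149963038653 318.67672430244613 238.97327697070529 [[0.839, 0.377, -0.393, 1.014], [0.544, -0.561, 0.624, -0.534], [0.014, -0.737, -0.675, 0.748], [0.0, 0.0, 0.0, 1.0]]
spindle_grip [(0.82, [326, 187, 378, 217]), (0.65, [281, 212, 295, 239]), (0.49, [293, 178, 305, 201]), (0.41, [186, 323, 259, 400]), (0.17, [258, 243, 345, 316])]
rest [(0.69, [185, 322, 259, 400]), (0.56, [329, 191, 375, 234])]
rack [(0.55, [182, 335, 260, 397]), (0.54, [188, 322, 211, 349]), (0.15, [326, 144, 365, 168])]
dispenser [(0.91, [261, 242, 344, 318])]
roll_a_center [(0.78, [187, 321, 211, 350])]
figure [(0.63, [390, 250, 405, 279]), (0.46, [182, 326, 263, 396])]
pot [(0.63, [314, 349, 337, 377])]
carton [(0.86, [326, 145, 364, 170]), (0.48, [316, 350, 334, 377]), (0.21, [257, 243, 345, 320])]
top 570.4689618352154 309.7518689852028 231.3017823754244 [[-0.002, -0.997, 0.082, 0.538], [-1.0, 0.002, -0.009, 0.1], [0.008, -0.082, -0.997, 1.489], [0.0, 0.0, 0.0, 1.0]]
spindle_grip [(0.67, [237, 221, 250, 280]), (0.67, [221, 300, 253, 334]), (0.58, [275, 276, 302, 311])]
rest [(0.64, [231, 229, 260, 271])]
rack [(0.94, [418, 217, 455, 270])]
dispenser [(0.91, [321, 207, 362, 276])]
roll_a_center [(0.66, [421, 262, 440, 266])]
figure [(0.4, [423, 246, 445, 252])]
pot []
carton [(0.96, [141, 285, 175, 327])]
```

View pics/scene0.png

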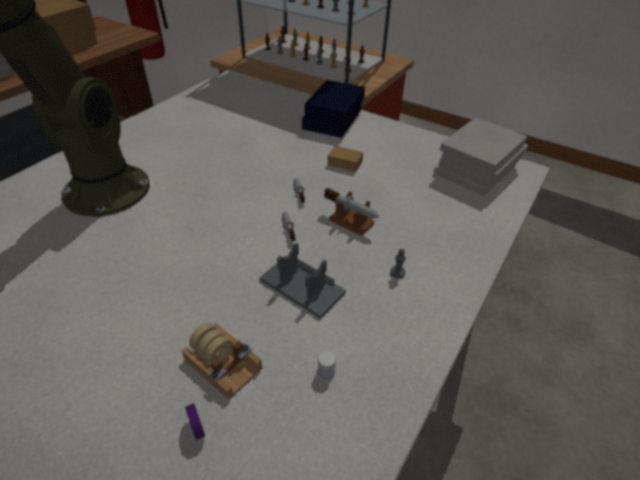

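```bash
python3 - <<'E'
import cv2
im=cv2.imread("pics/top0.png")[180:380,120:490]
cv2.imwrite("pics/top0c.png",cv2.resize(im,(796,430),interpolation=cv2.INTER_CUBIC))
E
```

```text
(no output)
```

View pics/top0c.png

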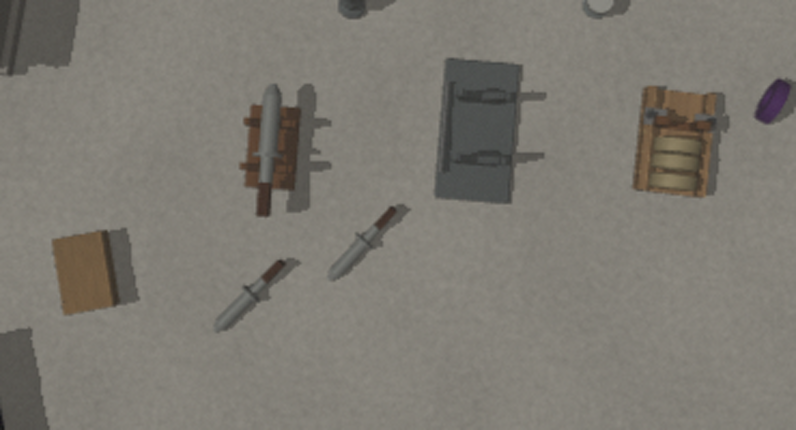

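The top view shows three spindle-like things. One lies in the wooden rest, full-image px about (243,250) and about 60 px long. Two smaller ones lie loose at about (237,317) and (288,293), about 42 px long. The one in the rest is the largest, so it is the one meant. The purple roll, on the far right at about (479,227), is to be left alone. Next I work out rough positions.

```bash
cat > h.py <<'E'
from cell import env
import numpy as np, cv2
from scipy.spatial.transform import Rotation as R
def ray(k,u,v,z):
    E=np.array(k["extrinsics"]);d=E[:3,:3]@np.array([(u-k["cx"])/k["fx"],(v-k["cy"])/k["fy"],1]);o=E[:3,3]
    return (o+d*(z-o[2])/d[2])[:3]
def proj(k,p):
    E=np.array(k["extrinsics"]);c=(np.asarray(p)-E[:3,3])@E[:3,:3]
    return np.array([k["fx"]*c[...,0]/c[...,2]+k["cx"],k["fy"]*c[...,1]/c[...,2]+k["cy"]]).T
def pose():
    o=env.get_obs();return np.array(o["tool_pos"]),R.from_euler("xyz",o["tool_rot"],degrees=True),o
def rel(p,yaw,roll=180,pitch=0):
    "shift (mm) and rotvec, in tool axes, from measured pose to target"
    t,r,_=pose();T=R.from_euler("xyz",[roll,pitch,yaw],degrees=True)
    return np.round(r.inv().apply(np.array(p)-t)*1000,1),np.round((r.inv()*T).as_rotvec(),4)
E
python3 - <<'E'
from h import *
k=env.get_calibration("top")
f=lambda u,v:(u/2.151+120,v/2.15+180)
for n,u,v,z in [("grip",263,200,.055),("tip",272,87,.055),("restbase",272,147,.012),("disp1",441,200,.012),("disp2",447,60,.012),("disp3",522,66,.012),("disp4",512,203,.012),("rackNearL",637,190,.03),("rackNearR",708,196,.03),("rackfarL",645,88,.03),("rackfarR",720,94,.03),("figure",352,8,.0),("pot",600,4,.04),("carton",84,272,.035),("s1",255,293,.01),("s2",365,240,.01)]:
    print(n,np.round(ray(k,*f(u,v),z),3))
t,r,o=pose();E=np.array(env.get_calibration("wrist")["extrinsics"])
print("cam in tool",np.round(r.inv().apply(E[:3,3]-t),4),np.round(r.inv().as_matrix()@E[:3,:3],3).tolist(),env.get_calibration("wrist")["fx"])
print(rel([.42,-.235,.28],0))
E
```

```text
grip [0.552 0.257 0.055]
tip [0.684 0.248 0.055]
restbase [0.616 0.251 0.012]
disp1 [0.552 0.048 0.012]
disp2 [0.721 0.04  0.012]
disp3 [ 0.714 -0.051  0.012]
disp4 [ 0.548 -0.037  0.012]
rackNearL [ 0.563 -0.184  0.03 ]
rackNearR [ 0.556 -0.269  0.03 ]
rackfarL [ 0.685 -0.196  0.03 ]
rackfarR [ 0.677 -0.286  0.03 ]
figure [0.787 0.156 0.   ]
pot [ 0.785 -0.142  0.04 ]
carton [0.468 0.469 0.035]
s1 [0.442 0.271 0.01 ]
s2 [0.504 0.14  0.01 ]
cam in tool [ 0.0853  0.0012 -0.1616] [[0.0, -0.953, -0.303], [1.0, 0.001, -0.001], [0.001, -0.303, 0.953]] 422.6888002856258
(array([ 331.5, -301.1,  -57.4]), array([ 1.000e-04, -0.000e+00,  3.008e-01]))
```

Request:
send_rows:
  plan:
    - [87,0,0,0,0,0,0.14]
    - [87,0,0,0,0,0,0.14]
    - [87,0,0,0,0,0,0.14]
    - [87,40,-22,0,0,0,0]
    - [87,40,-22,0,0,0,0]
    - [87,40,-22,0,0,0,0]
    - [87,40,-22,0,0,0,0]
    - [87,40,-22,0,0,0,0]
    - [87,40,-22,0,0,0,0]
    - [87,40,-22,0,0,0,0]
    - [87,40,-22,0,0,0,0]
    - [87,40,-22,0,0,0,0]

```text
time_s: 2.1
tool_pos: [0.5751, -0.4663, 0.2227]
tool_rot: [180.0, -0.0, -6.8]
force: [1.0, -0.7, 0.8]
grip_width: 0.0868
```

Request:
send_rows:
  plan:
    - [87,5,-45,0,0,0,0]
    - [87,5,-45,0,0,0,0]
    - [87,5,-45,0,0,0,0]
    - [87,0,-45,0,0,0,0]
    - [87,0,-45,0,0,0,0]
    - [87,0,0,0,0,0,0]

```text
time_s: 2.7
tool_pos: [0.6178, -0.2349, 0.2233]
tool_rot: [-179.7, -0.1, -6.1]
force: [1.3, 0.5, 0.7]
grip_width: 0.087
```

```bash
python3 - <<'E'
from h import *
t,r,o=pose();print(t,o["tool_rot"],np.round(o["qpos"],1),o["time_s"])
im=env.read_camera("wrist");cv2.imwrite("pics/w1.png",im[:,:,::-1])
for q in ("rack","roll_a_center"):
    print(q,[(round(d["confidence"],2),[int(x) for x in d["rect"]]) for d in env.regions_of("wrist",q)])
E
```

```text
[ 0.61777706 -0.23489922  0.22329206] [-1.79684607e+02 -8.05114121e-02 -6.10951888e+00] [ 30.3  20.4 -15.2  81.    5.   79.3 -81. ] 2.7
rack [(0.8, [265, 130, 361, 280])]
roll_a_center [(0.22, [0, 117, 119, 301])]
```

View pics/w1.png

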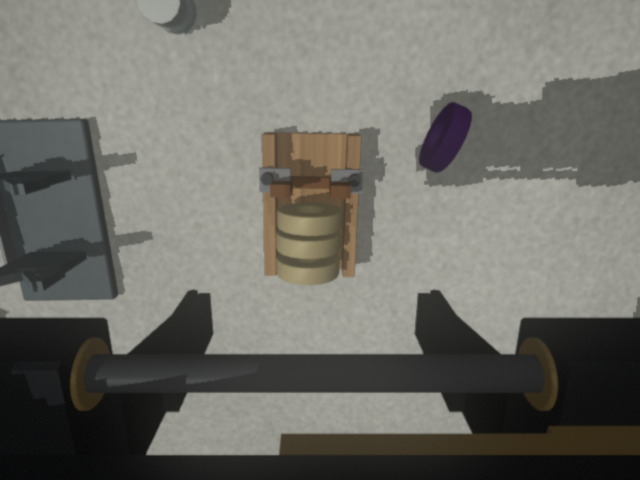

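The wrist view shows the rack with its rails from (262,133)–(264,276) on the left to (360,132)–(355,277) on the right. Three tan rolls stand at the entry end (rows 205–280), with the clamped end stop at row ~180. The purple look-alike is well to the right, at (445,137).

```bash
python3 - <<'E'
from h import *
k=env.get_calibration("wrist")
for n,u,v,z in [("NL",264,276,.03),("NR",355,277,.03),("FL",262,133,.03),("FR",360,132,.03),("iL",275,205,.03),("iR",348,205,.03),("rollA top L",276,270,.036),("A R",340,270,.036),("C topL",277,212,.036),("C R",342,212,.036),("stopface",310,200,.055)]:
    print(n,np.round(ray(k,u,v,z),4))
im=cv2.imread("pics/w1.png")[110:310,230:400]
cv2.imwrite("pics/w1c.png",cv2.resize(im,(680,800)[:1]+(800,),interpolation=cv2.INTER_CUBIC)[:600] if 0 else cv2.resize(im,(510,600),interpolation=cv2.INTER_CUBIC))
E
```

```text
NL [ 0.5609 -0.1947  0.03  ]
NR [ 0.5502 -0.2762  0.03  ]
FL [ 0.685  -0.2124  0.03  ]
FR [ 0.6763 -0.2916  0.03  ]
iL [ 0.6245 -0.2141  0.03  ]
iR [ 0.6171 -0.2762  0.03  ]
rollA top L [ 0.5676 -0.2072  0.036 ]
A R [ 0.5609 -0.2633  0.036 ]
C topL [ 0.6196 -0.2157  0.036 ]
C R [ 0.6131 -0.2703  0.036 ]
stopface [ 0.6306 -0.2453  0.055 ]
```

View pics/w1c.png

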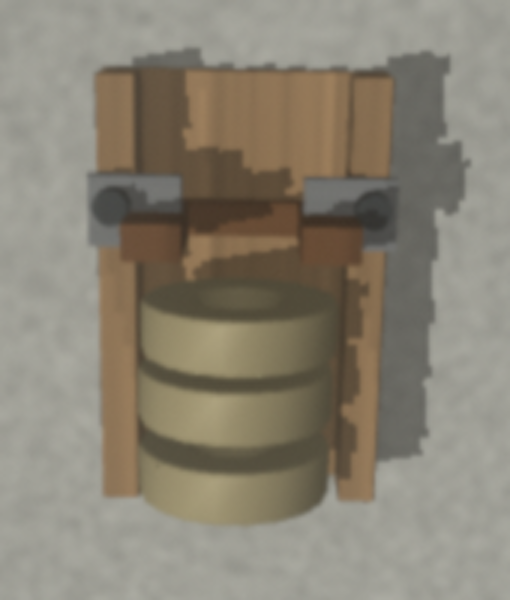

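Request:
send_rows:
  plan:
    - [87,-2,-47,0,0,0,-0.01]
    - [87,-2,-47,0,0,0,-0.01]
    - [87,-2,-47,0,0,0,-0.01]
    - [87,-2,-47,0,0,0,-0.01]
    - [87,-2,-47,0,0,0,0]
    - [87,0,0,0,0,0,0]
    - [87,0,0,0,0,0,0]

```text
time_s: 3.55
tool_pos: [0.6288, -0.0111, 0.2224]
tool_rot: [180.0, -0.0, -4.5]
force: [0.5, -1.6, 0.2]
grip_width: 0.0867
```

```bash
python3 - <<'E'
from h import *
import pickle
t,r,o=pose();print(t,o["tool_rot"],np.round(o["qpos"],1),o["time_s"])
k=env.get_calibration("wrist");im=env.read_camera("wrist");pickle.dump((k,im),open("w2.pkl","wb"));cv2.imwrite("pics/w2.png",im[:,:,::-1])
for q in ("dispenser",):
    print(q,[(round(d["confidence"],2),[int(x) for x in d["rect"]]) for d in env.regions_of("wrist",q)])
E
```

```text
[ 0.62877105 -0.01111993  0.22244355] [ 1.79955244e+02 -1.92912239e-03 -4.51485165e+00] [  16.    17.1  -21.6   85.8    6.4   78.3 -100.6] 3.55
dispenser [(0.6, [240, 103, 346, 288])]
```

View pics/w2.png

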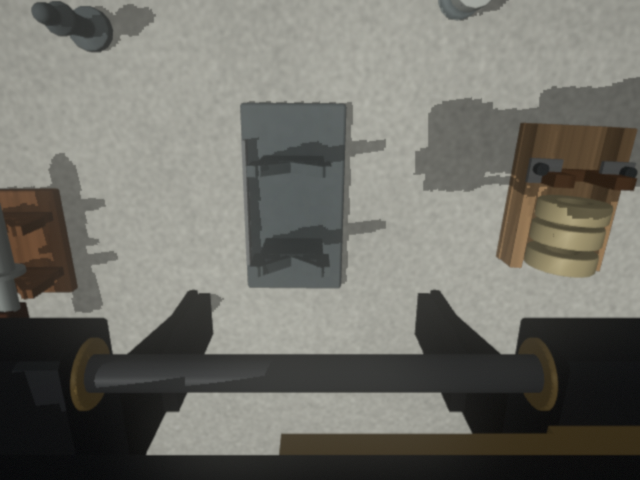

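The dispenser's base corners are at (248,288), (341,288), (241,104) and (348,103), with both uprights inside that outline. Next I look at the rest.

Request:
send_rows:
  plan:
    - [87,-3,-47,0,0,0,0]
    - [87,-3,-47,0,0,0,0]
    - [87,-3,-47,0,0,0,0]
    - [87,-3,-47,0,0,0,0]
    - [87,-3,-47,0,0,0,0]
    - [87,-3,-10,0,0,0,0]
    - [87,0,0,0,0,0,0]
    - [87,0,0,0,0,0,0]

```text
time_s: 4.45
tool_pos: [0.6312, 0.2313, 0.2221]
tool_rot: [179.9, -0.0, -4.8]
force: [-0.2, -1.5, 0.3]
grip_width: 0.0867
```

```bash
python3 - <<'E'
from h import *
import pickle
k,_=pickle.load(open("w2.pkl","rb"))
for u,v in [(248,288),(341,288),(241,104),(348,103)]: print("disp",np.round(ray(k,u,v,.012),4))
t,r,o=pose();print(t,o["tool_rot"],np.round(o["qpos"],1),o["time_s"])
k=env.get_calibration("wrist");im=env.read_camera("wrist");pickle.dump((k,im),open("w3.pkl","wb"))
for q in ("spindle_grip","rest"):
    print(q,[(round(d["confidence"],2),[int(x) for x in d["rect"]]) for d in env.regions_of("wrist",q)])
cv2.imwrite("pics/w3.png",cv2.resize(im[60:340,140:500,::-1],(771,600),interpolation=cv2.INTER_CUBIC))
E
```

```text
disp [0.5543 0.0574 0.012 ]
disp [ 0.5474 -0.0314  0.012 ]
disp [0.7212 0.0423 0.012 ]
disp [ 0.7149 -0.0471  0.012 ]
[0.63124383 0.23134404 0.22209095] [ 1.79861747e+02 -1.57700581e-02 -4.77498254e+00] [  -2.5   23.4  -27.1   78.8   10.7   80.4 -124.3] 4.45
spindle_grip [(0.89, [268, 147, 310, 336]), (0.6, [376, 287, 458, 355]), (0.58, [247, 393, 298, 425])]
rest [(0.71, [248, 168, 326, 283])]
```

View pics/w3.png

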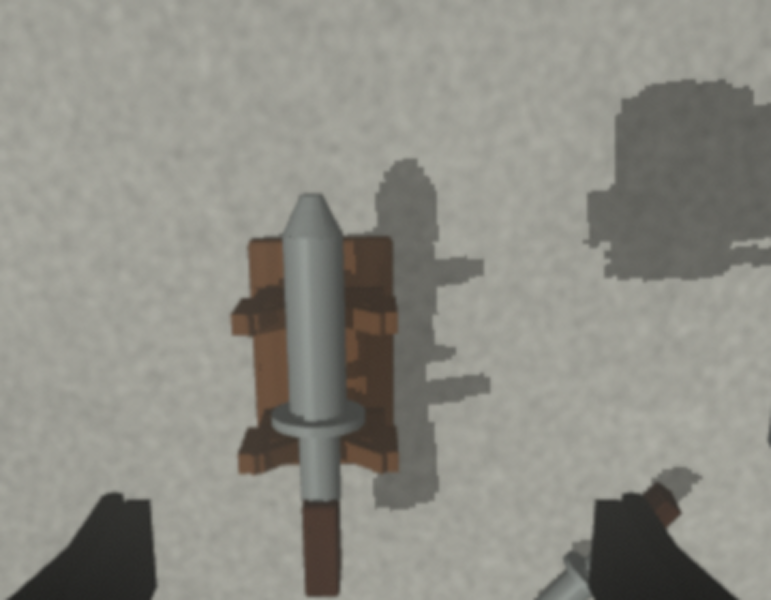

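Enlarged crop: the spindle in the rest has its tip at crop (311,194), collar at (318,418) and grip from (321,502) to (321,595). It is clearly larger than the loose one at lower right, so it is the one meant. Next I compute the grasp.

```bash
python3 - <<'E'
from h import *
import pickle
k,_=pickle.load(open("w3.pkl","rb"))
f=lambda u,v:(u/2.142+140,v/2.142+60)
P={}
for n,u,v,z in [("tip",311,194,.059),("taper",313,236,.055),("shL",286,300,.055),("shR",344,300,.055),("colL",271,418,.055),("colR",365,418,.055),("gj",321,502,.068),("ge",321.5,596,.068),("NL",240,473,.068),("NR",397,471,.068),("FL",232,335,.068),("FR",397,333,.068)]:
    P[n]=ray(k,*f(u,v),z);print(n,np.round(P[n],4))
d=P["tip"]-P["ge"];print(np.degrees(np.arctan2(d[1],d[0])),np.hypot(d[0],d[1]))
d=P["gj"]-P["ge"];print(np.hypot(d[0],d[1]))
E
```

```text
tip [0.687  0.2476 0.059 ]
taper [0.6718 0.2487 0.055 ]
shL [0.6492 0.2611 0.055 ]
shR [0.6474 0.2397 0.055 ]
colL [0.6037 0.272  0.055 ]
colR [0.6007 0.2359 0.055 ]
gj [0.5729 0.255  0.068 ]
ge [0.5325 0.2589 0.068 ]
NL [0.5873 0.2843 0.068 ]
NR [0.5832 0.2252 0.068 ]
FL [0.6407 0.2803 0.068 ]
FR [0.6365 0.2212 0.068 ]
-4.172625293805679 0.1549339439997833
0.040531582319668365
```

Request:
send_rows:
  plan:
    - [60,-27,-6.5,33,0,0,-0.01]
    - [60,-27,-6.5,33,0,0,0]
    - [60,-27,-6.5,33,0,0,0]
    - [60,0,0,0,0,0,0]
    - [60,0,0,0,0,0,0]
    - [60,0,0,0,0,0,0]

```text
time_s: 5.2
tool_pos: [0.553, 0.2592, 0.1251]
tool_rot: [-180.0, -0.2, -4.1]
force: [0.3, 0.4, 0.1]
grip_width: 0.0606
```

```bash
python3 - <<'E'
from h import *
t,r,o=pose();print(t,o["tool_rot"],np.round(o["qpos"],1),o["time_s"])
im=env.read_camera("wrist");cv2.imwrite("pics/w4.png",im[:,:,::-1])
print(rel([.552,.257,.036],-4.2))
E
```

```text
[0.55296401 0.25918585 0.12509591] [-1.79962250e+02 -1.78715333e-01 -4.12253320e+00] [  -3.8   19.6  -28.9   95.2   10.2   67.6 -129.3] 5.2
(array([-1.2,  2.7, 89.3]), array([-0.0011, -0.0034,  0.0015]))
```

View pics/w4.png

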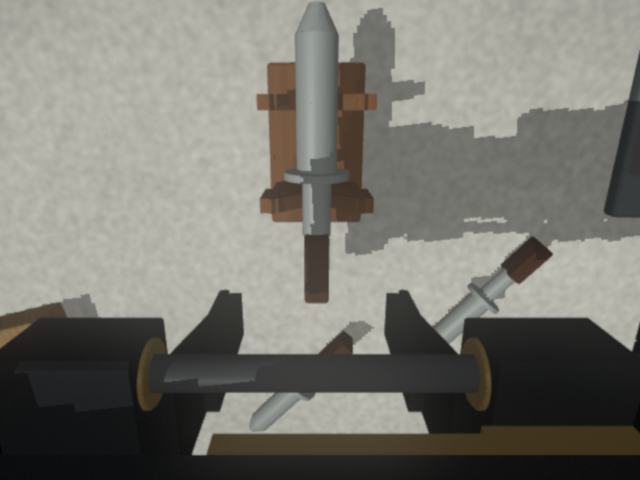

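The spindle lies straight and nearly centred between the open fingers, with its grip at (316,235–303). I refine from this closer view.

```bash
python3 - <<'E'
from h import *
k=env.get_calibration("wrist");t,r,o=pose();print(k["cx"],k["cy"])
for n,u,v,z in [("gj",316.5,235,.068),("ge",316.5,303,.068),("tip",316.5,3,.059),("sh",317,60,.055)]:
    p=ray(k,u,v,z);print(n,np.round(p,4),np.round(r.inv().apply(p-t)*1000,1))
E
```

```text
313.5737790591896 241.3272783123879
gj [0.5727 0.2562 0.068 ] [19.6  1.9 57.4]
ge [0.5324 0.259  0.068 ] [-20.8   2.   57.2]
tip [0.686  0.2483 0.059 ] [133.2   1.7  66.7]
sh [0.6612 0.2498 0.055 ] [108.2   2.   70.7]
```

Request:
send_rows:
  plan:
    - [60,-0.5,1.9,30,0,0,0]
    - [60,0,0,30,0,0,0]
    - [60,0,0,20,0,0,0]
    - [60,0,0,9,0,0,0]
    - [60,0,0,0,0,0,0]
    - [60,0,0,0,0,0,0]
    - [60,0,0,0,0,0,0]

```text
time_s: 5.95
tool_pos: [0.5513, 0.259, 0.0362]
tool_rot: [-179.9, -0.2, -4.0]
force: [0.5, -0.0, 0.9]
grip_width: 0.0601
```

Request:
send_rows:
  plan:
    - [40,0,0,0,0,0,0]
    - [30,0,0,0,0,0,0]
    - [20,0,0,0,0,0,0]
    - [10,0,0,0,0,0,0]
    - [10,0,0,0,0,0,0]
    - [10,0,0,0,0,0,0]
    - [10,0,0,0,0,0,0]
    - [10,0,0,0,0,0,0]
  grip_force: 40

```text
time_s: 6.75
tool_pos: [0.5499, 0.2582, 0.0344]
tool_rot: [180.0, 0.0, -4.0]
force: [-0.6, -0.0, 0.9]
grip_width: 0.0134
```

```bash
python3 - <<'E'
from h import *
t,r,o=pose();print(t,o["tool_rot"],np.round(o["qpos"],1),o["time_s"],o["force"],o["wrist_torque"],o["grip_width"])
E
```

```text
[0.54990653 0.25818512 0.0344414 ] [ 1.79970448e+02  1.37855349e-02 -3.97439492e+00] [  -5.    24.9  -27.6   99.9   13.3   58.5 -131.4] 6.75 [-0.64556184 -0.00823186  0.87833477] [-0.07915728  0.08305755  0.02206212] 0.013405212574699135
```

```bash
python3 - <<'E'
from h import *
import pickle
# rack view calibration: pose at w1
t=np.array([0.61777706,-0.23489922,0.22329206]);r=R.from_euler("xyz",[-179.6846,-.0805,-6.1095],degrees=True)
k=env.get_calibration("wrist");E=np.array(k["extrinsics"]);t2,r2,_=pose()
X=r2.inv().as_matrix()@E[:3,:3];c=r2.inv().apply(E[:3,3]-t2);print(c)
E2=np.eye(4);E2[:3,:3]=r.as_matrix()@X;E2[:3,3]=t+r.apply(c);k["extrinsics"]=E2
O=np.array([.6002,-.2414]);a=np.radians(-7.5);u=np.array([np.cos(a),np.sin(a)]);n=np.array([-u[1],u[0]])
f=lambda x,y:(230+x/3,110+y/3)
for nm,x,y,z in [("NL",104,495,.03),("A near top",233,522,.0635),("A far top",235,447,.0635),("B near",235,450,.0635),("C far top",238,283,.0635),("C near top",237,376,.0635),("A L",142,480,.036),("A R",328,480,.036),("stop top near?",150,262,.055),("hole C top",240,287,.048),("C L",140,310,.036),("C R",336,310,.036)]:
    p=ray(k,*f(x,y),z)[:2]-O;print(nm,np.round([p@u*1000,p@n*1000],1))
E
```

```text
[ 0.08557417  0.00053497 -0.16156432]
NL [-43.5  52.4]
A near top [-36.8  13. ]
A far top [-14.9  12.9]
B near [-15.8  12.9]
C far top [30.2 13. ]
C near top [ 5.1 12.8]
A L [-36.   40.4]
A R [-34.5 -14.5]
stop top near? [33.4 36.5]
hole C top [25.7 12.7]
C L [15.6 40.9]
C R [ 17.  -14.5]
```

Request:
send_rows:
  plan:
    - [10,0,0,-10,0,0,0]
    - [10,0,0,-30,0,0,0]
    - [10,0,0,-40,0,0,0]
    - [10,0,0,-25,0,0,0]
    - [10,0,0,0,0,0,0]

```text
time_s: 7.25
tool_pos: [0.5525, 0.2603, 0.1449]
tool_rot: [-179.8, -0.5, -4.0]
force: [0.1, -0.3, 0.3]
grip_width: 0.0133
```

The first rack fix was flawed: the calibration was read after the arm had settled, but the picture was taken before. I measure it again with the arm at rest.

Request:
send_rows:
  plan:
    - [10,4,43,-9,0,0,0.01]
    - [10,4,43,-9,0,0,0.01]
    - [10,4,43,-9,0,0,0.01]
    - [10,4,43,-9,0,0,0.01]
    - [10,4,43,-9,0,0,0.01]
    - [10,4,43,-9,0,0,0.01]
    - [10,4,43,-9,0,0,0]
    - [10,4,43,-9,0,0,0]
    - [10,4,43,-9,0,0,0]
    - [10,0,0,0,0,0,0]
    - [10,0,0,0,0,0,0]
    - [10,0,0,0,0,0,0]

```text
time_s: 8.45
tool_pos: [0.5446, -0.1285, 0.2199]
tool_rot: [-179.9, 0.1, -7.3]
force: [-0.3, 1.5, -0.8]
grip_width: 0.0139
```

Request:
send_rows:
  plan:
    - [10,0,0,0,0,0,0]
    - [10,0,0,0,0,0,0]
    - [10,0,0,0,0,0,0]

```text
time_s: 8.75
tool_pos: [0.5449, -0.1291, 0.2204]
tool_rot: [-180.0, 0.0, -7.3]
force: [0.1, -0.2, -0.8]
grip_width: 0.0139
```

```bash
python3 - <<'E'
from h import *
import pickle
for i in range(4):
    t,r,o=pose();k=env.get_calibration("wrist");im=env.read_camera("wrist")
    print(np.round(t,4),np.round(o["tool_rot"],2),np.round(k["extrinsics"][:3,3],4),o["time_s"])
pickle.dump((k,im,t,r.as_matrix()),open("w5.pkl","wb"))
cv2.imwrite("pics/w5.png",im[:,:,::-1])
E
```

```text
[ 0.5449 -0.1291  0.2204] [-1.80e+02  2.00e-02 -7.31e+00] [ 0.6298 -0.1405  0.3819] 8.75
[ 0.5449 -0.1294  0.2204] [ 1.80e+02  1.00e-02 -7.33e+00] [ 0.6298 -0.1407  0.382 ] 8.8
[ 0.5449 -0.1295  0.2205] [180.     0.    -7.35] [ 0.6298 -0.141   0.382 ] 8.85
[ 0.5449 -0.1297  0.2205] [179.99   0.    -7.37] [ 0.6297 -0.1411  0.3821] 8.9
```

View pics/w5.png

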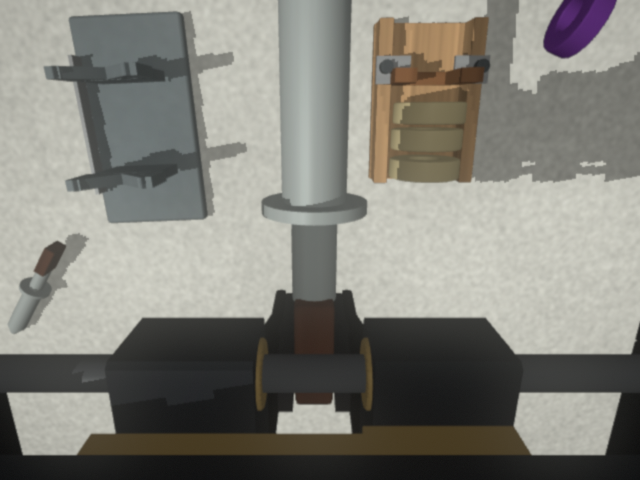

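View 8 shows the settled frame: spindle held and straight, dispenser at left (72–205, 12–222), rack at right (370–488, 17–183). I take one enlarged composite to read the corners.

```bash
python3 - <<'E'
from h import *
im=cv2.imread("pics/w5.png")
a=cv2.resize(im[5:195,360:500],None,fx=3,fy=3,interpolation=cv2.INTER_CUBIC)
b=cv2.resize(im[5:235,60:210],None,fx=2.5,fy=2.5,interpolation=cv2.INTER_CUBIC)
c=np.zeros((575,795,3),np.uint8);c[:570,:420]=a;c[:575,420:795]=b
cv2.imwrite("pics/w5c.png",c)
E
```

```text
(no output)
```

View pics/w5c.png

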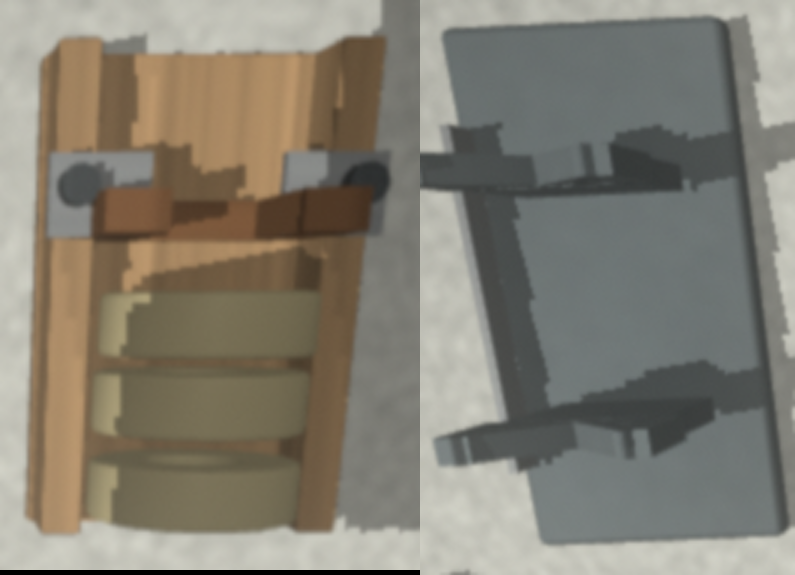

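```bash
python3 - <<'E'
from h import *
import pickle
from scipy.optimize import least_squares
k,im,t,r=pickle.load(open("w5.pkl","rb"))
fa=lambda x,y:(360+x/3,5+y/3); fb=lambda x,y:(60+(x-420)/2.5,5+y/2.5)
def fit(pts,px,g):
    f=lambda q:(proj(k,np.array([[q[0]+np.cos(q[2])*x-np.sin(q[2])*y,q[1]+np.sin(q[2])*x+np.cos(q[2])*y,z] for x,y,z in pts]))-px).ravel()
    s=least_squares(f,g);print(np.round(s.x[:2],4),np.degrees(s.x[2]),"res px",np.round(f(s.x),1));return s.x
rk=fit([(-.045,.04,.03),(-.045,.03,.03),(.08,.04,.03),(.08,.03,.03),(-.045,-.03,.03),(-.045,-.04,.03),(.08,-.03,.03),(.08,-.04,.03)],
 np.array([fa(*p) for p in [(40,531),(80,532),(60,38),(102,38),(295,530),(333,531),(342,38),(386,38)]]),[.6,-.23,-.13])
dp=fit([(.085,.045,.012),(.085,-.045,.012),(-.085,.045,.012),(-.085,-.045,.012)],np.array([fb(*p) for p in [(443,33),(722,17),(541,544),(779,535)]]),[.63,0,-.08])
u=np.array([np.cos(rk[2]),np.sin(rk[2])]);n=np.array([-u[1],u[0]])
for nm,x,y,z in [("A near top",205,531,.0635),("A far top",207,453,.0635),("B near top",205,440,.0635),("B far",206,372,.0635),("C near",206,358,.0635),("C far top",210,292,.0635),("stop top far?",200,205,.055),("stop near",200,240,.055)]:
    p=ray(k,*fa(x,y),z)[:2]-rk[:2];print(nm,np.round([p@u*1000,p@n*1000],1))
np.save("fit.npy",[rk,dp])
# shaft direction in tool frame
for v,c in [(20,(279,352)),(190,(281.5,347))]: pass
E
```

```text
[ 0.6025 -0.2287] -7.007549789671049 res px [ 1.1  1.4 -0.3  1.   0.7 -0.5  0.1 -0.6 -0.3  1.2 -1.   0.8  0.4 -1.2
 -0.8 -1.3]
[0.6333 0.0054] -5.319291668756433 res px [-1.7 -2.3  0.7 -0.5 -1.3  1.9  2.3  2.1]
A near top [-38.3   4. ]
A far top [-18.9   5. ]
B near top [-15.8   5.7]
B far [0.5 6.7]
C near [3.8 7. ]
C far top [19.   7.2]
stop top far? [38.9  8.9]
stop near [31.   8.3]
```

Request:
send_rows:
  plan:
    - [10,-29,23,0,0,0,-0.004]
    - [10,-29,23,0,0,0,0]
    - [10,-29,23,0,0,0,0]
    - [10,-29,23,10,0,0,0]
    - [10,0,0,40,0,0,0]
    - [10,0,0,40,0,0,0]
    - [10,0,0,40,0,0,0]
    - [10,0,0,30,0,0,0]
    - [10,0,0,0,0,0,0]
    - [10,0,0,0,0,0,0]
    - [10,0,0,0,0,0,0]
    - [10,0,0,0,0,0,0]

```text
time_s: 10.15
tool_pos: [0.4198, -0.2075, 0.0626]
tool_rot: [179.9, -0.2, -7.2]
force: [0.9, -0.3, -0.5]
grip_width: 0.0138
```

```bash
cat >> h.py <<'E'
def tgt(frame,x,y=0,z=.0155,yaw=None):
    q=np.load("fit.npy")[frame];a=q[2]
    p=[q[0]+np.cos(a)*x-np.sin(a)*y,q[1]+np.sin(a)*x+np.cos(a)*y,z]
    return rel(p,np.degrees(a) if yaw is None else yaw)
def where(frame):
    t,r,o=pose();q=np.load("fit.npy")[frame];d=t[:2]-q[:2];c,s=np.cos(q[2]),np.sin(q[2])
    return np.round([1000*(d[0]*c+d[1]*s),1000*(-d[0]*s+d[1]*c),1000*t[2]],1),np.round(o["tool_rot"],2),np.round(o["force"],2),np.round(o["wrist_torque"],2),o["time_s"]
E
python3 - <<'E'
from h import *
import pickle
q=np.load("fit.npy");q[0][2]=np.radians(-7.1);np.save("fit.npy",q)
env.read_camera("wrist");env.read_camera("wrist")
print(where(0),np.round(pose()[2]["qpos"],1));print(tgt(0,-.186))
k=env.get_calibration("wrist");t,r,o=pose();im=env.read_camera("wrist");pickle.dump((k,im,t,r.as_matrix()),open("w6.pkl","wb"))
cv2.imwrite("pics/w6.png",im[:,:,::-1])
E
```

```text
(array([-184.5,   -1.4,   62. ]), array([ 1.7994e+02, -1.5000e-01, -7.1800e+00]), array([-0.21, -0.07, -0.31]), array([0.05, 0.13, 0.02]), 10.25) [ 32.5   5.2  -9.8 118.6   1.1  56.2 -75.1]
(array([-1.6, -1.4, 46.5]), array([ 0.0011, -0.0026, -0.0013]))
```

View pics/w6.png

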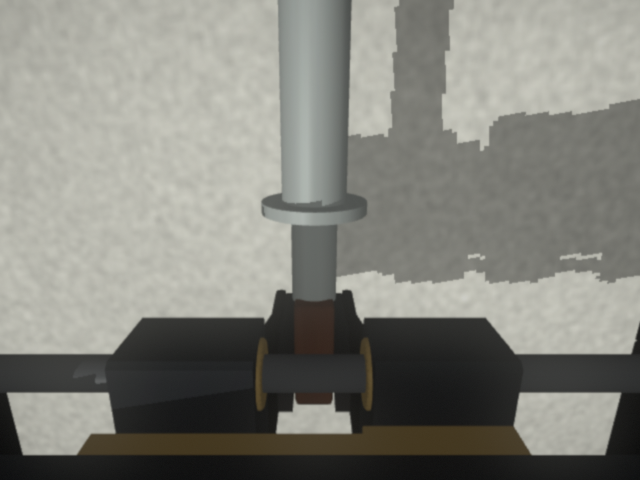

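The held spindle looks straight (shaft mid u≈315, grip 314). Its collar, 105 px wide, puts the axis 20 mm above the TCP, as planned. The axis sits about 1.4 mm to +y of the tool centre in the camera's own frame, so I correct for that while descending.

Request:
send_rows:
  plan:
    - [10,-1.5,-2.6,15,0,0,0]
    - [10,0,0,15,0,0,0]
    - [10,0,0,10,0,0,0]
    - [10,0,0,6.5,0,0,0]
    - [10,0,0,0,0,0,0]
    - [10,0,0,0,0,0,0]
    - [10,0,0,0,0,0,0]
    - [10,0,0,0,0,0,0]

```text
time_s: 11.1
tool_pos: [0.4175, -0.2042, 0.0146]
tool_rot: [180.0, -0.1, -7.2]
force: [0.6, -0.7, -0.9]
grip_width: 0.0138
```

```bash
python3 - <<'E'
from h import *
env.read_camera("wrist");print(where(0));print(tgt(0,-.186,.0014))
E
```

```text
(array([-186.7,    1.5,   14.5]), array([ 1.7997e+02, -5.0000e-02, -7.1700e+00]), array([ 0.42,  0.68, -1.43]), array([-0.01,  0.1 ,  0.03]), 11.15)
(array([ 0.7,  0.1, -1. ]), array([ 0.0004, -0.0009, -0.0012]))
```

Request:
send_rows:
  plan:
    - [10,3,0,-1,0,0,0]
    - [10,3,0,0,0,0,0]
    - [10,2,0,0,0,0,0]
    - [10,1.5,0,0,0,0,0]
    - [10,1.5,0,0,0,0,0]
    - [10,1.5,0,0,0,0,0]
    - [10,1.5,0,0,0,0,0]
    - [10,1.5,0,0,0,0,0]
    - [10,1.5,0,0,0,0,0]
    - [10,1.5,0,0,0,0,0]
    - [10,1.5,0,0,0,0,0]
    - [10,1.5,0,0,0,0,0]

```text
time_s: 12.35
tool_pos: [0.4385, -0.2067, 0.015]
tool_rot: [180.0, -0.0, -7.2]
force: [-0.0, 1.1, -0.7]
grip_width: 0.0139
```

```bash
python3 -c "
from h import *
print(where(0))"
```

```text
(array([-165.5,    1.6,   15. ]), array([179.99,  -0.  ,  -7.17]), array([-0.02,  1.09, -0.66]), array([ 0.  ,  0.11, -0.02]), 12.35)
```

Request:
send_rows:
  plan:
    - [10,1.5,0,0,0,0,0]
    - [10,1.5,0,0,0,0,0]
    - [10,1.5,0,0,0,0,0]
    - [10,1.5,0,0,0,0,0]
    - [10,1.5,0,0,0,0,0]
    - [10,1.5,0,0,0,0,0]
    - [10,1.5,0,0,0,0,0]
    - [10,1.5,0,0,0,0,0]

```text
time_s: 13.15
tool_pos: [0.4504, -0.2082, 0.015]
tool_rot: [180.0, 0.0, -7.2]
force: [-0.6, 0.4, -0.9]
grip_width: 0.0142
```

```bash
python3 - <<'E'
from h import *
print(where(0),np.round(pose()[2]["qpos"],1))
im=env.read_camera("wrist");s=env.read_camera("scene")
c=np.zeros((600,800,3),np.uint8)
c[:240,:480]=im[:240,80:560];c[240:600,:540]=cv2.resize(s[310:410,160:310],(540,360),interpolation=cv2.INTER_CUBIC)
cv2.imwrite("pics/w7.png",c[:,:,::-1])
E
```

```text
(array([-153.5,    1.6,   15. ]), array([179.99,   0.  ,  -7.17]), array([-0.61,  0.37, -0.91]), array([0.02, 0.09, 0.02]), 13.15) [ 31.   12.4 -10.  116.8   2.8  51.1 -77.7]
```

View pics/w7.png

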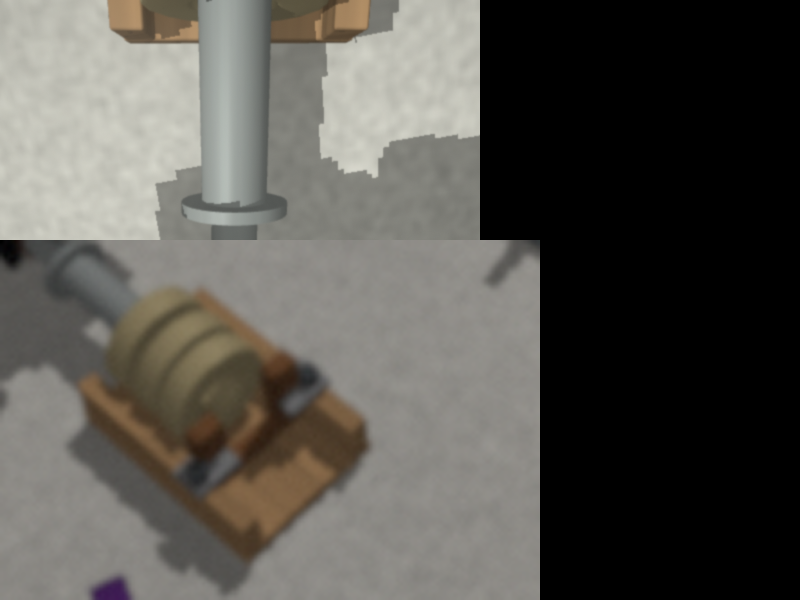

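View 11: the wrist half shows the shaft entering roll A between the rails, with the shaft mid about 1 mm left of the rails' mid (235 vs 238.5). The scene half shows all three rolls upright, with the tip inside. I trim tool y by +1 mm and go on.

Request:
send_rows:
  plan:
    - [10,1.5,0.3,-0.3,0,0,0]
    - [10,1.5,0.3,-0.2,0,0,0]
    - [10,1.5,0.2,0,0,0,0]
    - [10,1.5,0.2,0,0,0,0]
    - [10,1.5,0,0,0,0,0]
    - [10,1.5,0,0,0,0,0]
    - [10,1.5,0,0,0,0,0]
    - [10,1.5,0,0,0,0,0]
    - [10,1.5,0,0,0,0,0]
    - [10,1.5,0,0,0,0,0]
    - [10,1.5,0,0,0,0,0]
    - [10,1.5,0,0,0,0,0]

```text
time_s: 14.45
tool_pos: [0.4681, -0.2114, 0.0155]
tool_rot: [180.0, 0.0, -7.2]
force: [0.2, 0.4, -0.7]
grip_width: 0.0135
```

```bash
python3 -c "
from h import *
print(where(0))"
```

```text
(array([-135.5,    0.5,   15.5]), array([179.99,   0.  ,  -7.17]), array([ 0.25,  0.43, -0.71]), array([0.05, 0.09, 0.  ]), 14.45)
```

Request:
send_rows:
  plan:
    - [10,1.5,0,0,0,0,0]
    - [10,1.5,0,0,0,0,0]
    - [10,1.5,0,0,0,0,0]
    - [10,1.5,0,0,0,0,0]
    - [10,1.5,0,0,0,0,0]
    - [10,1.5,0,0,0,0,0]
    - [10,1.5,0,0,0,0,0]
    - [10,1.5,0,0,0,0,0]
    - [10,1.5,0,0,0,0,0]
    - [10,1.5,0,0,0,0,0]

```text
time_s: 15.45
tool_pos: [0.483, -0.2133, 0.0155]
tool_rot: [180.0, -0.0, -7.2]
force: [-0.2, 0.2, -1.2]
grip_width: 0.0135
```

```bash
python3 -c "
from h import *
print(where(0))
im=env.read_camera('wrist');cv2.imwrite('pics/w8.png',im[:,:,::-1])
print([(round(d['confidence'],2),[int(x) for x in d['rect']]) for d in env.regions_of('wrist','roll_a_center')])"
```

```text
(array([-120.5,    0.5,   15.5]), array([179.99,  -0.  ,  -7.17]), array([-0.23,  0.24, -1.2 ]), array([-0.02,  0.06, -0.01]), 15.45)
[(0.75, [220, 57, 402, 123])]
```

Request:
send_rows:
  plan:
    - [10,1.5,0,0,0,0,0]
    - [10,1.5,0,0,0,0,0]
    - [10,1.5,0,0,0,0,0]
    - [10,1.5,0,0,0,0,0]
    - [10,1.5,0,0,0,0,0]
    - [10,1.5,0,0,0,0,0]
    - [10,1.5,0,0,0,0,0]
    - [10,1.5,0,0,0,0,0]
    - [10,1.5,0,0,0,0,0]
    - [10,1.5,0,0,0,0,0]
    - [10,1.5,0,0,0,0,0]
    - [10,1.5,0,0,0,0,0]

```text
time_s: 16.75
tool_pos: [0.5009, -0.2155, 0.0155]
tool_rot: [180.0, -0.0, -7.2]
force: [-0.4, -0.0, -1.3]
grip_width: 0.0134
```

```bash
python3 -c "
from h import *
print(where(0))
im=env.read_camera('wrist');cv2.imwrite('pics/w9.png',im[:,:,::-1])
print([(round(d['confidence'],2),[int(x) for x in d['rect']]) for d in env.regions_of('wrist','roll_a_center')])"
```

```text
(array([-102.5,    0.5,   15.5]), array([179.99,  -0.  ,  -7.17]), array([-0.45, -0.04, -1.31]), array([0.03, 0.07, 0.02]), 16.75)
[(0.56, [224, 124, 400, 192])]
```

Request:
send_rows:
  plan:
    - [10,1.2,0,0,0,0,0]
    - [10,1.2,0,0,0,0,0]
    - [10,1.2,0,0,0,0,0]
    - [10,1.2,0,0,0,0,0]
    - [10,1.2,0,0,0,0,0]
    - [10,1.2,0,0,0,0,0]
    - [10,1.2,0,0,0,0,0]
    - [10,1.2,0,0,0,0,0]

```text
time_s: 17.65
tool_pos: [0.5103, -0.2167, 0.0155]
tool_rot: [180.0, 0.0, -7.2]
force: [-0.9, -0.5, -0.8]
grip_width: 0.0136
```

```bash
python3 -c "
from h import *
print(where(0))
im=env.read_camera('wrist')
print([(round(d['confidence'],2),[int(x) for x in d['rect']]) for d in env.regions_of('wrist','roll_a_center')])"
```

```text
(array([-93. ,   0.5,  15.5]), array([ 1.80e+02,  1.00e-02, -7.17e+00]), array([-0.93, -0.51, -0.76]), array([ 0.05,  0.08, -0.03]), 17.65)
[(0.98, [224, 144, 399, 219]), (0.32, [183, 0, 449, 216])]
```

Request:
send_rows:
  plan:
    - [10,1.2,0,0,0,0,0]
    - [10,1.2,0,0,0,0,0]
    - [10,1.2,0,0,0,0,0]
    - [10,1.2,0,0,0,0,0]
    - [10,1.2,0,0,0,0,0]
    - [10,1.2,0,0,0,0,0]
    - [10,1.2,0,0,0,0,0]
    - [10,1.2,0,0,0,0,0]

```text
time_s: 18.55
tool_pos: [0.5198, -0.2179, 0.0155]
tool_rot: [180.0, 0.0, -7.2]
force: [-1.8, 0.2, -0.8]
grip_width: 0.0138
```

```bash
python3 -c "
from h import *
print(where(0))
im=env.read_camera('wrist');cv2.imwrite('pics/w10.png',im[:,:,::-1])
print([(round(d['confidence'],2),[int(x) for x in d['rect']]) for d in env.regions_of('wrist','roll_a_center')])"
```

```text
(array([-83.4,   0.4,  15.5]), array([ 1.7999e+02,  1.0000e-02, -7.1800e+00]), array([-1.8 ,  0.23, -0.85]), array([ 0.05,  0.19, -0.01]), 18.55)
[(0.86, [226, 153, 396, 219])]
```

Request:
send_rows:
  plan:
    - [10,1.2,0,0,0,0,0]
    - [10,1.2,0,0,0,0,0]
    - [10,1.2,0,0,0,0,0]
    - [10,1.2,0,0,0,0,0]

```text
time_s: 19.05
tool_pos: [0.5246, -0.2185, 0.0155]
tool_rot: [180.0, 0.0, -7.2]
force: [-0.8, 0.4, -1.1]
grip_width: 0.0133
```

Request:
send_rows:
  plan:
    - [10,1,0,0,0,0,0]
    - [10,1,0,0,0,0,0]

```text
time_s: 19.25
tool_pos: [0.5266, -0.2188, 0.0155]
tool_rot: [180.0, 0.0, -7.2]
force: [-0.2, -0.4, -1.1]
grip_width: 0.0135
```

Request:
send_rows:
  plan:
    - [10,1,0,0,0,0,0]
    - [10,1,0,0,0,0,0]

```text
time_s: 19.45
tool_pos: [0.5286, -0.219, 0.0155]
tool_rot: [180.0, -0.0, -7.2]
force: [-0.2, -0.5, -1.3]
grip_width: 0.0139
```

Request:
send_rows:
  plan:
    - [10,1,0,0,0,0,0]

```text
time_s: 19.55
tool_pos: [0.5296, -0.2191, 0.0155]
tool_rot: [180.0, 0.0, -7.2]
force: [-1.1, 0.6, -0.7]
grip_width: 0.0138
```

Request:
send_rows:
  plan:
    - [10,1,0,0,0,0,0]

```text
time_s: 19.65
tool_pos: [0.5306, -0.2193, 0.0155]
tool_rot: [180.0, -0.0, -7.2]
force: [-0.4, 0.2, -0.8]
grip_width: 0.0135
```

Request:
send_rows:
  plan:
    - [10,1,0,0,0,0,0]

```text
time_s: 19.75
tool_pos: [0.5316, -0.2194, 0.0155]
tool_rot: [180.0, 0.0, -7.2]
force: [-0.5, 0.2, -1.1]
grip_width: 0.0136
```

Request:
send_rows:
  plan:
    - [10,1,0,0,0,0,0]

```text
time_s: 19.85
tool_pos: [0.5326, -0.2195, 0.0155]
tool_rot: [180.0, 0.0, -7.2]
force: [-1.1, -0.2, -1.3]
grip_width: 0.0135
```

Request:
send_rows:
  plan:
    - [10,1,0,0,0,0,0]

```text
time_s: 19.95
tool_pos: [0.5329, -0.2196, 0.0154]
tool_rot: [180.0, 0.1, -7.2]
force: [-3.2, 0.5, 1.7]
grip_width: 0.0135
```

Request:
send_rows:
  plan:
    - [10,0,0,0,0,0,0]

```text
time_s: 20.05
tool_pos: [0.5329, -0.2196, 0.0153]
tool_rot: [180.0, 0.1, -7.2]
force: [-2.4, -0.6, -0.7]
grip_width: 0.0133
```

```bash
python3 -c "
from h import *
print(where(0));env.read_camera('wrist');print(where(0))"
```

```text
(array([-70.2,   0.4,  15.3]), array([ 1.80e+02,  8.00e-02, -7.18e+00]), array([-2.35, -0.61, -0.71]), array([ 0.13,  0.59, -0.  ]), 20.05)
(array([-70.2,   0.4,  15.3]), array([ 1.80e+02,  8.00e-02, -7.18e+00]), array([-2.61, -0.08,  0.04]), array([0.03, 0.61, 0.03]), 20.1)
```

Request:
send_rows:
  plan:
    - [10,0.7,0,0,0,0,0]
    - [10,0,0,0,0,0,0]

```text
time_s: 20.3
tool_pos: [0.5329, -0.2196, 0.0152]
tool_rot: [-180.0, 0.2, -7.2]
force: [-5.0, 1.0, 1.5]
grip_width: 0.0136
```

Request:
send_rows:
  plan:
    - [10,0.4,0,0,0,0,0]
    - [10,0.4,0,0,0,0,0]
    - [10,0,0,0,0,0,0]

```text
time_s: 20.6
tool_pos: [0.5329, -0.2197, 0.0151]
tool_rot: [-180.0, 0.3, -7.2]
force: [-7.5, 0.0, 3.4]
grip_width: 0.0132
```

```bash
python3 -c "
from h import *
for i in range(4):
    print(where(0));im=env.read_camera('wrist')
cv2.imwrite('pics/w11.png',im[:,:,::-1])
print([(round(d['confidence'],2),[int(x) for x in d['rect']]) for d in env.regions_of('wrist','roll_a_center')])"
```

```text
(array([-70.2,   0.3,  15.1]), array([-179.99,    0.25,   -7.19]), array([-7.49,  0.03,  3.41]), array([ 0.28,  1.38, -0.04]), 20.6)
(array([-70.2,   0.3,  15.1]), array([-179.99,    0.25,   -7.19]), array([-7.09,  1.06,  2.6 ]), array([0.19, 1.36, 0.06]), 20.65)
(array([-70.2,   0.4,  15.1]), array([-179.99,    0.25,   -7.19]), array([-5.93, -0.  ,  3.  ]), array([ 0.25,  1.35, -0.01]), 20.7)
(array([-70.2,   0.3,  15.1]), array([-179.99,    0.25,   -7.2 ]), array([-7.46,  0.57,  2.23]), array([0.23, 1.36, 0.05]), 20.75)
[(0.81, [225, 153, 400, 221])]
```

Request:
send_rows:
  plan:
    - [10,0.2,0,0,0,0,0]
    - [10,0,0,0,0,0,0]
    - [10,0,0,0,0,0,0]
    - [10,0,0,0,0,0,0]
    - [10,0,0,0,0,0,0]

```text
time_s: 21.35
tool_pos: [0.5329, -0.2197, 0.0151]
tool_rot: [-180.0, 0.3, -7.2]
force: [-7.6, 0.4, 3.3]
grip_width: 0.0135
```

Request:
send_rows:
  plan:
    - [10,-1.2,0,0,0,0,0]
    - [10,-1.2,0,0,0,0,0]
    - [10,0,0,0,0,0,0]
    - [10,0,0,0,0,0,0]
  grip_force: 55

```text
time_s: 21.75
tool_pos: [0.5329, -0.2196, 0.0155]
tool_rot: [180.0, -0.0, -7.2]
force: [-1.7, -0.7, -1.7]
grip_width: 0.0137
```

Request:
send_rows:
  plan:
    - [10,0,0,-1.5,0,0,0]
    - [10,0,0,-1.5,0,0.01,0]
    - [10,0,0,-2,0,0.01,0]
    - [10,0,0,-3,0,0.01,0]
    - [10,0,0,-4,0,0,0]
    - [10,0,0,-4,0,0,0]
    - [10,0,0,-4,0,0,0]

```text
time_s: 22.45
tool_pos: [0.5328, -0.2196, 0.0363]
tool_rot: [180.0, -1.8, -7.2]
force: [0.9, -1.0, -2.6]
grip_width: 0.0133
```

```bash
python3 -c "
from h import *
print(where(0));im=env.read_camera('wrist')
cv2.imwrite('pics/w12.png',im[:,:,::-1])
print([(round(d['confidence'],2),[int(x) for x in d['rect']]) for d in env.regions_of('wrist','roll_a_center')])"
```

```text
(array([-70.3,   0.4,  36.3]), array([179.98,  -1.78,  -7.17]), array([ 0.87, -1.04, -2.57]), array([ 0.05,  0.18, -0.  ]), 22.45)
[(0.83, [227, 151, 399, 216])]
```

Request:
send_rows:
  plan:
    - [10,0,0,-6,0,0,0]
    - [10,0,0,-8,0,0,0]
    - [10,0,0,-10,0,0,0]
    - [10,0,0,-12,0,0,0]
    - [10,0,0,-14,0,0,0]
    - [10,0,0,-14,0,0,0]
    - [10,0,0,-14,0,0,0]
    - [10,0,0,-12,0,0,0]
    - [10,0,0,-8,0,0,0]
    - [10,0,0,0,0,0,0]
    - [10,0,0,0,0,0,0]
    - [10,0,0,0,0,0,0]

```text
time_s: 23.75
tool_pos: [0.5289, -0.2189, 0.1326]
tool_rot: [-180.0, -1.6, -7.2]
force: [0.4, 0.0, -2.5]
grip_width: 0.0133
```

```bash
python3 -c "
from h import *
print(where(0));im=env.read_camera('wrist');s=env.read_camera('scene')
c=np.zeros((600,800,3),np.uint8)
c[:310,:520]=im[:310,60:580];c[310:600,:520]=cv2.resize(s[250:395,120:380],(520,290),interpolation=cv2.INTER_CUBIC)
cv2.imwrite('pics/w13.png',c[:,:,::-1])
print(tgt(1,-.0745,0,.115),np.degrees(np.load('fit.npy')[1][2]))
for cam in ('wrist','scene'): print([(round(d['confidence'],2),[int(x) for x in d['rect']]) for d in env.regions_of(cam,'roll_a_center')])"
```

```text
(array([-74.3,   0.6, 132.6]), array([-179.98,   -1.63,   -7.17]), array([ 0.42,  0.03, -2.48]), array([ 0.04,  0.24, -0.08]), 23.75)
(array([   0.6, -233.2,   17.7]), array([ 0.0001, -0.0285, -0.0323])) -5.319291668756433
[(0.92, [227, 153, 398, 218])]
[(0.56, [183, 285, 210, 314]), (0.49, [328, 190, 375, 235])]
```

View pics/w13.png

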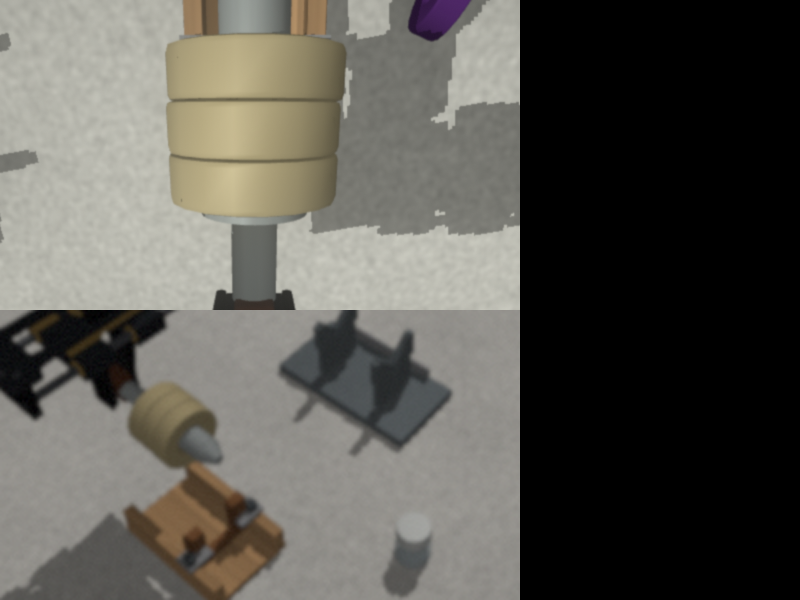

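View 12: all three rolls are off the rack, packed against the collar (wrist rows 35–215, no visible gaps), and the rack is empty. Now over to the dispenser.

Request:
send_rows:
  plan:
    - [10,0,-20,0,0,0,0]
    - [10,0,-35,0,0,0,0]
    - [10,0,-35,0,0,0,0]
    - [10,0,-35,0,0,0,0]
    - [10,0,-35,0,0,0,0]
    - [10,0,-35,0,0,0,0]
    - [10,0,-24,0,0,0,-0.01]
    - [10,0,-15,0,0,0,-0.01]
    - [10,0,0,0,0,-0.01,-0.012]
    - [10,0,0,0,0,-0.01,0]
    - [10,0,0,0,0,-0.005,0]
    - [10,0,0,0,0,0,0]

```text
time_s: 25.15
tool_pos: [0.5587, 0.0111, 0.1333]
tool_rot: [179.9, -0.3, -5.5]
force: [-0.6, 0.3, -2.1]
grip_width: 0.0134
```

Request:
send_rows:
  plan:
    - [10,0,0,0,0,0,0]
    - [10,0,0,0,0,0,0]
    - [10,0,0,0,0,0,0]

```text
time_s: 25.45
tool_pos: [0.5585, 0.0128, 0.1335]
tool_rot: [179.9, -0.3, -5.4]
force: [-0.1, -1.1, -1.8]
grip_width: 0.0137
```

```bash
python3 -c "
from h import *
print(where(1));k=env.get_calibration('wrist');t,r,o=pose();im=env.read_camera('wrist')
print(tgt(1,-.0745,.0008,.055))
cv2.imwrite('pics/w14.png',im[:,:,::-1])
for q in ('dispenser','roll_a_center','spindle_grip'): print(q,[(round(d['confidence'],2),[int(x) for x in d['rect']]) for d in env.regions_of('wrist',q)])
q=np.load('fit.npy')[1];c,s=np.cos(q[2]),np.sin(q[2])
for x,y,z in [(.085,.045,.012),(.085,-.045,.012),(-.085,.045,.012),(-.085,-.045,.012)]: print(np.round(proj(k,np.array([q[0]+c*x-s*y,q[1]+s*x+c*y,z])),0))
"
```

```text
(array([-75.2,   0.5, 133.5]), array([179.94,  -0.29,  -5.36]), array([-0.12, -1.1 , -1.76]), array([ 0.05,  0.16, -0.02]), 25.45)
(array([ 0.3, -0.3, 78.5]), array([ 0.001 , -0.005 , -0.0005]))
dispenser [(0.59, [237, 0, 386, 248])]
roll_a_center [(0.77, [231, 150, 398, 217])]
spindle_grip [(0.89, [267, 0, 362, 402]), (0.85, [130, 267, 192, 331]), (0.45, [7, 392, 19, 416])]
[237. -25.]
[390. -25.]
[250. 249.]
[377. 249.]
```

Request:
send_rows:
  plan:
    - [10,0.5,0,10,0,-0.003,0]
    - [10,0,0,15,0,0,0]
    - [10,0,0,15,0,0,0]
    - [10,0,0,12,0,0,0]
    - [10,0,0,10,0,0,0]
    - [10,0,0,6,0,0,0]
    - [10,0,0,3,0,0,0]
    - [10,0,0,2,0,0,0]
    - [10,0,0,1,0,0,0]
    - [10,0,0,0,0,0,0]
    - [10,0,0,0,0,0,0]
    - [10,0,0,0,0,0,0]

```text
time_s: 26.85
tool_pos: [0.5594, 0.0129, 0.0598]
tool_rot: [179.9, -0.2, -5.3]
force: [0.6, 0.4, -1.5]
grip_width: 0.0134
```

```bash
python3 -c "
from h import *
print(where(1))"
```

```text
(array([-74.3,   0.6,  59.8]), array([ 1.7994e+02, -1.5000e-01, -5.3400e+00]), array([ 0.63,  0.42, -1.53]), array([0.01, 0.15, 0.  ]), 26.85)
```

Request:
send_rows:
  plan:
    - [10,0,0,1,0,0,0]
    - [10,0,0,1,0,0,0]
    - [10,0,0,1,0,0,0]
    - [10,0,0,0,0,0,0]

```text
time_s: 27.25
tool_pos: [0.559, 0.0129, 0.0562]
tool_rot: [179.9, -0.1, -5.3]
force: [-0.8, -0.5, -1.2]
grip_width: 0.0134
```

Request:
send_rows:
  plan:
    - [10,0,0,1,0,0,0]
    - [10,0,0,0.5,0,0,0]
    - [10,0,0,0,0,0,0]
    - [10,0,0,0,0,0,0]

```text
time_s: 27.65
tool_pos: [0.5593, 0.0131, 0.0551]
tool_rot: [179.9, -0.1, -5.3]
force: [-0.5, 1.3, -0.2]
grip_width: 0.0132
```

```bash
python3 -c "
from h import *
print(where(1));env.read_camera('wrist');print(where(1))"
```

```text
(array([-74.4,   0.8,  55.1]), array([ 1.7995e+02, -1.3000e-01, -5.3300e+00]), array([-0.51,  1.32, -0.16]), array([0.09, 0.08, 0.05]), 27.65)
(array([-74.4,   0.8,  55.1]), array([ 1.7995e+02, -1.3000e-01, -5.3300e+00]), array([ 0.54,  0.19, -0.88]), array([0.1 , 0.05, 0.08]), 27.7)
```

Request:
send_rows:
  plan:
    - [10,0,0,0.5,0,0,0]
    - [10,0,0,0.4,0,0,0]
    - [10,0,0,0,0,0,0]
    - [10,0,0,0,0,0,0]

```text
time_s: 28.1
tool_pos: [0.5594, 0.0131, 0.0543]
tool_rot: [180.0, -0.1, -5.3]
force: [0.4, 1.1, 0.4]
grip_width: 0.0135
```

```bash
python3 -c "
from h import *
print(where(1));env.read_camera('wrist');print(where(1))"
```

```text
(array([-74.3,   0.9,  54.3]), array([ 1.7996e+02, -1.5000e-01, -5.3300e+00]), array([0.39, 1.11, 0.43]), array([0.2 , 0.01, 0.04]), 28.1)
(array([-74.3,   0.8,  54.3]), array([ 1.7996e+02, -1.4000e-01, -5.3300e+00]), array([0.39, 1.71, 0.61]), array([ 0.22, -0.04,  0.05]), 28.15)
```

Request:
send_rows:
  plan:
    - [10,0,-0.5,0.3,0,0,0]
    - [10,0,-0.2,0.3,0,0,0]
    - [10,0,0,0,0,0,0]
    - [10,0,0,0,0,0,0]

```text
time_s: 28.55
tool_pos: [0.5595, 0.0133, 0.0539]
tool_rot: [179.9, -0.1, -5.4]
force: [-2.2, -1.1, 5.2]
grip_width: 0.0136
```

```bash
python3 -c "
from h import *
print(where(1));env.read_camera('wrist');print(where(1))"
```

```text
(array([-74.2,   1.1,  53.9]), array([ 1.7992e+02, -1.4000e-01, -5.3600e+00]), array([-2.22, -1.08,  5.23]), array([-0.14,  0.27,  0.05]), 28.55)
(array([-74.2,   1.1,  53.9]), array([ 1.7992e+02, -1.4000e-01, -5.3600e+00]), array([-0.8 , -0.23,  5.19]), array([-0.17,  0.29,  0.02]), 28.6)
```

Seated: the V notches now carry the load (+5 N) and the lateral force is near zero. I relax slightly and let go.

Request:
send_rows:
  plan:
    - [10,0,0,-0.6,0,0,0]
    - [10,0,0,0,0,0,0]
    - [14,0,0,0,0,0,0]
    - [16,0,0,0,0,0,0]
    - [20,0,0,0,0,0,0]
    - [28,0,0,0,0,0,0]
    - [40,0,0,0,0,0,0]
    - [46,0,0,0,0,0,0]
    - [46,0,0,0,0,0,0]
    - [46,0,0,0,0,0,0]

```text
time_s: 29.6
tool_pos: [0.5593, 0.0137, 0.0541]
tool_rot: [179.9, -0.1, -5.3]
force: [-0.5, -0.8, 0.3]
grip_width: 0.0449
```

```bash
python3 -c "
from h import *
print(where(1),pose()[2]['grip_width']);env.read_camera('wrist')
for q in ('roll_a_center','spindle_grip'): print(q,[(round(d['confidence'],2),[int(x) for x in d['rect']]) for d in env.regions_of('wrist',q)])"
```

```text
(array([-74.5,   1.4,  54.1]), array([ 1.7995e+02, -1.2000e-01, -5.3400e+00]), array([-0.5 , -0.79,  0.33]), array([ 0.02,  0.  , -0.  ]), 29.6) 0.04494007158553428
roll_a_center [(0.75, [231, 148, 401, 218])]
spindle_grip [(0.74, [268, 0, 364, 402])]
```

Request:
send_rows:
  plan:
    - [46,0,0,-5,0,0,0]
    - [46,0,0,-15,0,0,0]
    - [46,0,0,-25,0,0,0]
    - [46,0,0,-30,0,0,0]
    - [46,0,0,-30,0,0,0]
    - [46,0,0,-30,0,0,0]
    - [46,0,0,-25,0,0,0]
    - [46,0,0,0,0,0,0]
    - [46,0,0,0,0,0,0]
    - [46,0,0,0,0,0,0]
    - [46,0,0,0,0,0,0]

```text
time_s: 30.85
tool_pos: [0.5582, 0.0138, 0.2129]
tool_rot: [179.9, 0.0, -5.3]
force: [-0.5, 0.3, 0.6]
grip_width: 0.0461
```

```bash
python3 - <<'E'
from h import *
env.read_camera("wrist");env.read_camera("wrist")
print(where(1))
k=env.get_calibration("wrist");im=env.read_camera("wrist");cv2.imwrite("pics/w15.png",im[:,:,::-1])
D={}
for q in ("roll_a_center","spindle_grip","dispenser"):
    D[q]=env.regions_of("wrist",q);print(q,[(round(d["confidence"],2),[int(x) for x in d["rect"]]) for d in D[q]])
q=np.load("fit.npy")[1];c,s=np.cos(q[2]),np.sin(q[2])
w=lambda x,y,z:proj(k,np.array([q[0]+c*x-s*y,q[1]+s*x+c*y,z]))
print("pred grip near end top",w(-.0945,0,.088),"grip/neck",w(-.0545,0,.088),"tip",w(.0615,0,.075),"roll stack top x-20.5/27.5",w(-.0205,0,.1013),w(.0275,0,.1013))
m=D["spindle_grip"][0]["region"];v,u=np.nonzero(m)
for a in range(v.min(),v.max()+1,20): print(a,u[v==a].mean().round(1) if (v==a).any() else None,(v==a).sum(),end="; ")
print()
# brown grip pixels
hsv=cv2.cvtColor(im,cv2.COLOR_RGB2HSV);p=w(-.0745,0,.088).astype(int);print(p,im[p[1],p[0]])
ref=im[p[1],p[0]].astype(int);b=np.abs(im.astype(int)-ref).sum(2)<45;b[:, :p[0]-40]=0;b[:,p[0]+40:]=0
vv,uu=np.nonzero(b);print("brown",np.percentile(vv,[1,99]),[(a,uu[vv==a].mean().round(1)) for a in range(int(np.percentile(vv,5)),int(np.percentile(vv,95)),8)])
E
```

```text
(array([-75.4,   1.4, 213.1]), array([179.94,  -0.  ,  -5.34]), array([ 0.16,  0.42, -0.01]), array([-0.  ,  0.06,  0.05]), 30.95)
roll_a_center [(0.65, [272, 124, 356, 157])]
spindle_grip [(0.94, [290, 18, 340, 255]), (0.59, [146, 233, 219, 318]), (0.38, [78, 307, 89, 315])]
dispenser [(0.64, [255, 5, 370, 218]), (0.64, [291, 21, 341, 254])]
pred grip near end top [315.04276935 259.27885625] grip/neck [315.11131791 204.98363355] tip [315.26678366  22.69511792] roll stack top x-20.5/27.5 [315.24781176 157.43475274] [315.35384191  76.9018385 ]
20 313.0 9; 40 313.0 29; 60 313.0 33; 80 None 0; 100 None 0; 120 None 0; 140 None 0; 160 314.5 24; 180 314.0 23; 200 314.0 23; 220 314.5 20; 240 314.5 20; 
[315 232] [84 67 58]
brown [ 44.59 452.  ] [(60, np.float64(303.2)), (68, np.float64(314.9)), (76, np.float64(342.1)), (84, np.float64(352.5)), (92, np.float64(352.0)), (100, np.float64(351.0)), (108, np.float64(352.0)), (116, np.float64(351.5)), (124, np.float64(351.5)), (132, np.float64(352.0)), (140, np.float64(351.5)), (148, np.float64(351.0)), (156, np.float64(338.4)), (164, np.float64(3
[... 268 characters left out ...]
(252, np.float64(314.5)), (260, np.float64(nan)), (268, np.float64(nan)), (276, np.float64(nan)), (284, np.float64(nan)), (292, np.float64(nan)), (300, np.float64(nan)), (308, np.float64(nan)), (316, np.float64(nan)), (324, np.float64(nan)), (332, np.float64(nan)), (340, np.float64(nan)), (348, np.float64(nan)), (356, np.float64(315.6)), (364, np.float64(314.5)), (372, np.float64(314.5)), (380, np.float64(314.5)), (388, np.float64(315.5)), (396, np.float64(nan)), (404, np.float64(nan)), (412, np.float64(nan)), (420, np.float64(nan)), (428, np.float64(nan)), (436, np.float64(314.5)), (444, np.float64(314.5))]<stdin>:17: RuntimeWarning: Mean of empty slice.
  ret = ret.dtype.type(ret / rcount)
```

```bash
python3 -c "
from h import *
print(env.sign_off(),env.get_obs()['time_s'])"
```

```text
the job is handed in; nothing more can be done
the job is handed in; nothing more can be done
```

The spindle is in the dispenser notches with all three rolls on it, grip end towards the robot. It is released and the job was handed in at about 31 s; sign-off gives no verdict.

- **Threading:** I took the largest of the three spindle-like things, the one in the rest, and threaded it through the rolls at 10–15 mm/s. Rack contact was felt at about rack x = 32 mm. I held a measured 6–7.6 N press for more than 0.5 s, slightly under the 8 N you asked for.
- **Lift:** All three rolls came off together, packed against the collar with no visible gaps, and the rack was left empty.
- **Placing:** The spindle was seated until the notches carried about 5 N, then relaxed and let go. The arm is well clear.

**Final wrist-camera check:** By the network regions, without viewing the picture:
- The spindle's outline matches the home pose: straight, lateral error about 1–2 px (1–1.5 mm), and about 3 mm towards the tip along x.
- Roll A sits at the collar where predicted.
- I did not confirm rolls B and C separately in that last picture. Only the visible length of shaft fits them being there.

**What disagreed or was left unchecked:**
- The first rack fix was about 12 mm off, because the calibration was read while the arm was still settling. I measured it again before inserting.
- During insertion the wrist view and my computed offset differed by about 1 mm, which I trimmed out.
- I did not measure the figure, jar and carton again at the end. The arm's path kept clear of them.

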